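# Fit the drive hub on the flat of the spindle shaft and hold it home

### The arm

A 6-joint arm with a two-finger parallel gripper is mounted at the origin on a cart in front of the work surface, level with it; the furniture and walls round the work are solid. World frame = base frame: x ahead of the robot, y to its left, z up, the work surface at z = 0. Lengths are in mm, angles in rad, forces in N, time in s.
With the tool pointing down it reaches from about 400 to 925 mm from the base axis. Payload 12.5 kg.
Tool frame: the origin (TCP) lies between the finger pads; the fingertips stand 25 mm ahead of it and the grasp point (between the pads) lies 6 mm ahead of it; z points along the fingers, y is the line along which they close (so a half turn about z gives the same grasp; the last joint's range is limited). The gripper opens to 95 mm and grips with 3 to 60 N. Pads are 20 mm wide; open, the fingers measure 119 mm over their backs; the gripper's body (75 mm by 180 mm) begins 59 mm behind the grasp point.
Start: joints at [1.005, 0.491, 1.559, -0, 1.092, -0.106], TCP at [277.341, 560.112, 239.661] pointing down, gripper open.
Joint ranges: [-3.1, 3.1], [-0.84, 2.19], [0.05, 2.79], [-1.13, 4.28], [0.06, 2.93], [-2.69, 2.69]. Speed limits (rad/s): [2.22, 2.22, 2.79, 3.14, 3.14, 3.14].

### API

Orientations are given as [roll, pitch, yaw] about the fixed x, y, z axes, in that order (R = Rz(yaw) Ry(pitch) Rx(roll)).
In Python, from cell import state, read_camera, job_done, cut_out gives the robot as it stands. The module is installed in compiled form; this text tells all that it offers.
- The arm moves only by the tool jog_arm, never from a script. Its argument "motion" is a list of rows, each a list of 2 entries, a list of its own where there are three numbers: the shift along the tool's x, y, z in mm, then the turn about the tool's z in rad. A call has 1 to 5 rows; each row is the pose to reach, as a shift and turn from the pose commanded when the call began, along the tool's axes at that moment; what a row does not reach only later rows make up. A row lasts 1/10 s, in which the tool goes at most 50 mm and 8.59 degrees, less where a joint would pass 70% of its speed; a pose out of reach is approached as far as the arm can. A call with a gripper value outside its range is refused whole. "grip" is the closure, from 0 (fully open) to 1 (shut), set as the call begins (left out, the last holds). The fingers move at their own pace and stop on an object; the grip force is fixed at half the most. Time passes only in rows, so rows that repeat a pose let the fingers close. It gives the time, the measured TCP pose, the force, the opening and the grip force at its end, in the units of the state.
- state(): the state, without advancing time (a new reading comes with each control period).
- read_camera(name): name is "side" or "top" or "wrist"; returns a dict with "img" (420x560x3 uint8, blue, green, red), "vertical_fov" (degrees; the focal length in pixels is half the picture's height over the tangent of half this angle, whatever the lens; pixels are square), "cx", "cy" (the principal point, pixels), "extrinsics" (4x4, takes a point from camera to world coordinates). Camera axes: x right, y up, looking along -z (the intrinsics and any distortion apply to the point x, -y, -z); pixel columns grow to the right and rows downward; lengths in mm; the calibration is good to about 2 mm. A picture is of the moment at which its call begins. There is no depth.
- job_done(): hands the job in; it is judged then, once.
Trained networks look in a picture, given as the dict that the camera call returned (one of the last four; its "shot" number tells which), for a name from the list of things; names that differ only in an ending like _2 or _b are one class to them, and where a whole thing is asked for, a point or a joint stands for the part that bears it (a point fixed in the world has none). Each returns a list of dicts, best first, with "p" (0 to 1); they miss things now and then, are a little off and sometimes report something else, mostly with a low value. They report only what shows in the picture. A call takes as long as a camera call. They do not tell look-alikes from the thing itself.
- cut_out(name, picture): "region" (420x560 bool, what is visible of it) and "box" ([left, top, right, bottom] in pixels, round what is visible of it).
The state is a dict: "t": time; "joints": joint angles; "qvel": joint speeds; "tau": joint torques, N m; "eef_pos": TCP position; "tcp_rot": TCP orientation; "ft_force": force on the tool from outside, world axes, zero at the start; "moment": the same for the moment, N m; "opening": opening from 0.0 (shut) to 1.0 (fully open); "grip_force": force on a finger pad.
Only numpy, scipy, OpenCV 4.12 (cv2) and the standard library are available. Lean on these libraries where they do the work, as an engineer would, in place of code of your own. Each camera call takes 0.05 s, during which the arm holds its last target. There are 200 camera calls.

### The job

The loose drive hub belongs on the spindle unit. First grip the bare shaft end and turn it until your fingers lie on its flat and the flat faces the open slot in the housing wall; then fit the hub over the shaft with its set-screw towards the slot, so that the screw sits squarely on the flat, and press it down against the spring until it is fully home on the shoulder. Finish while still gripping the hub and holding it pressed home, as a colleague will tighten the screw through the slot; leave the tools and trays beside it where they are.

Things in the scene. Friction and masses are not known exactly. Their poses are not given: they have to be found in the camera images.
- housing: Spindle unit, a fixed grey casting: square foot 116 x 116 x 10 mm, round bearing body, and on it a ring-shaped wall, 82 mm outside, 66 mm inside, rim 68 mm above the bench, open at one place by a slot 26 mm wide. Origin: on the shaft's axis at bench level. z up; the slot lies towards the housing's -x.
- shaft: Upright steel shaft in the spindle unit, 24 mm thick, its end 108 mm above the bench with a 3 mm chamfer. One flat runs along all its bare length; the flat looks to the shaft's -x. z up. Origin: on the axis, level with the shoulder (a 32 mm wide step 50 mm above the bench) on which the hub rests when home. Turns without end in a bearing with 0.08 N m drag; stays where left.
- shaft_flat (a point): Middle of the shaft's flat at 95 mm above the bench, a good height to grip the bare shaft; axes as the shaft's. The flat is 18 mm wide and 8 mm from the axis. Fingers closed square on it feel 20 mm from flat to round back, about 20.6 mm when 0.2 rad out, 21.4 mm when 0.35 rad out, 24 mm elsewhere. At the start the flat is 0.6 to 1.9 rad from the slot, counter-clockwise from above.
- thrust_ring (a joint): Sprung ring round the shoulder, 34 to 48 mm wide; the hub pushes it down. 0: its top is 8 mm above the shoulder; 0.008 m: level with the shoulder. It yields at 6 N and takes 12 N to push level.
- hub: Loose drive hub, a bare metal sleeve 56 mm high, about 0.25 kg, standing upright on the bench. Straight 25.6 mm bore. Lowest 16 mm round, 50 mm wide; above that two parallel spanner flats 42 mm apart, their normals along the hub's y. Origin: on the bore's axis at the underside; z up; its set-screw looks to -x.
- hub_grip (a point): Point on the hub's axis between the spanner flats, 44 mm above its underside and 12 mm below its top: the height to grip, so that the fingers stay above the housing's rim. Axes as the hub's. Fully home, this point is 94 mm above the bench and the shaft's end shows 2 mm above the hub.
- hub_screw (a point): Outer end of the hub's set-screw, on the round foot of the hub, 25 mm from its axis, 9 mm above its underside; axes as the hub's. The screw's 6 mm wide point already stands 3.8 mm into the bore, so the hub passes down the shaft only with the screw over the flat (about 0.2 rad of play either way).
- hex_driver: Hex driver lying on the bench, 155 mm long, 23 mm thick handle; origin under its middle. To be left alone.
- specimen_holder: Spare round specimen holder, 120 mm wide, 33 mm high; origin under its middle. To be left alone.
- specimen_tray: Shallow aluminium tray, 90 x 170 x 18 mm; origin under its middle. To be left alone.
Mind the look-alikes: they are no part of the job. There is more than one size of the hub; the job needs the largest.

How it is judged:
By the outcome, as a careful person would: the job done as asked, in the order asked, and still so for the second after the job is handed in, while the arm keeps its last pose, push and grip.
It also fails if it takes over 54 s, if anything falls off the work surface, if the arm or the gripper's body presses on something with over 40 N, if the wrist force passes 120 N, or if a joint passes its speed limit or range.

## Working session

There is one attempt and no reset: what is moved stays moved. The work goes in short steps, Python scripts to look and compute and a tool call to move; the robot and the scene stay as the last step left them, time stands still between calls to the robot, and variables do not carry over. Pictures are saved under pics/ and viewed, at most 10 in all, crops included, and the job is handed in when it is done.

Besides the shell and the picture viewer there is one more tool, called as a command line: name --argument value ..., lists and objects as JSON in quotes. jog_arm: Moves the arm, as the interface text tells. Its arguments: {"type":"object","properties":{"motion":{"type":"array"},"grip":{"type":"number"}},"required":["motion"]}

```bash
mkdir -p pics; cat > h.py <<'E'
import numpy as np, cv2
from cell import state, read_camera, job_done, cut_out
def K(p):
    f=p["img"].shape[0]/2/np.tan(np.radians(p["vertical_fov"])/2); return f,p["cx"],p["cy"]
def ray(p,u,v):
    f,cx,cy=K(p); E=np.array(p["extrinsics"]); d=E[:3,:3]@np.array([(u-cx)/f,-(v-cy)/f,-1]); return E[:3,3],d
def at_z(p,u,v,z):
    o,d=ray(p,u,v); return o+d*(z-o[2])/d[2]
def proj(p,X):
    f,cx,cy=K(p); E=np.array(p["extrinsics"]); c=E[:3,:3].T@(np.array(X)-E[:3,3]); return np.array([cx+f*c[0]/-c[2],cy-f*c[1]/-c[2]])
E
python3 - <<'E'
from h import *
s=state(); print({k:np.round(v,3) for k,v in s.items()})
P={n:read_camera(n) for n in("side","top","wrist")}
print([k for k in P["top"]])
for n,p in P.items():
    cv2.imwrite(f"pics/{n}0.png",p["img"]); print(n,p["vertical_fov"],p["cx"],p["cy"],np.round(p["extrinsics"],3).tolist(), {k:v for k,v in p.items() if k not in("img","extrinsics")})
    for o in("housing","shaft","hub","hub_screw"):
        for r in cut_out(o,p): print(o,round(r["p"],2),r["box"])
E
```

```text
{'t': np.float64(0.0), 'joints': array([ 1.005,  0.492,  1.559, -0.   ,  1.092, -0.106]), 'qvel': array([-0.001, -0.002,  0.002,  0.001,  0.001,  0.   ]), 'tau': array([-1.0000e-03, -6.1263e+01, -2.5818e+01,  6.9000e-02,  4.8000e-02,
       -0.0000e+00]), 'eef_pos': array([277.217, 559.912, 239.067]), 'tcp_rot': array([-3.14 , -0.   ,  2.682]), 'ft_force': array([-0.497,  0.725,  0.39 ]), 'moment': array([ 0.051,  0.016, -0.008]), 'grip_force': np.float64(0.0), 'opening': np.float64(1.002)}
['img', 'vertical_fov', 'cx', 'cy', 'extrinsics', 'shot']
side 45.00456381149267 279.71074073734644 209.44769089104304 [[0.999, -0.02, 0.033, 552.42], [0.038, 0.505, -0.862, -1015.065], [0.0, 0.863, 0.506, 680.122], [0.0, 0.0, 0.0, 1.0]] {'vertical_fov': 45.00456381149267, 'cx': 279.71074073734644, 'cy': 209.44769089104304, 'shot': 1}
housing 0.62 [254.8, 173.0, 307.5, 225.7]
shaft 0.71 [276.1, 172.2, 285.7, 195.3]
shaft 0.47 [293.3, 190.0, 293.2, 193.3]
hub 0.77 [225.0, 270.8, 245.3, 293.2]
hub 0.66 [251.9, 240.3, 277.9, 274.3]
hub 0.62 [290.5, 242.6, 305.0, 265.2]
hub_screw 0.87 [252.9, 242.0, 2
[... 251 characters left out ...]
78.19], [0.0, 0.0, 0.0, 1.0]] {'vertical_fov': 46.15704620773722, 'cx': 277.15226763600316, 'cy': 214.8099402084035, 'shot': 2}
housing 0.65 [190.3, 193.0, 251.5, 252.3]
shaft 0.74 [208.4, 213.1, 225.5, 230.8]
hub 0.67 [314.6, 231.3, 334.0, 253.6]
hub 0.61 [345.7, 258.4, 361.5, 273.0]
hub_screw 0.73 [314.0, 231.1, 335.8, 255.0]
hub_screw 0.73 [304.1, 204.6, 319.4, 215.6]
hub_screw 0.61 [349.5, 259.8, 362.6, 270.4]
wrist 59.67853381092568 279.50366423394496 208.61701904656712 [[0.444, -0.871, -0.212, 218.291], [0.896, 0.431, 0.106, 589.162], [-0.001, -0.237, 0.971, 384.96], [0.0, 0.0, 0.0, 1.0]] {'vertical_fov': 59.67853381092568, 'cx': 279.50366423394496, 'cy': 208.61701904656712, 'shot': 3}
```

```bash
python3 - <<'E'
from h import *
t=cv2.imread("pics/top0.png");s=cv2.imread("pics/side0.png")
a=cv2.resize(t[150:310,160:400],(800,533),interpolation=2); cv2.imwrite("pics/topc.png",a)
b=cv2.resize(s[150:310,180:420],(800,533),interpolation=2); cv2.imwrite("pics/sidec.png",b)
E
```

```text
(no output)
```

View pics/topc.png

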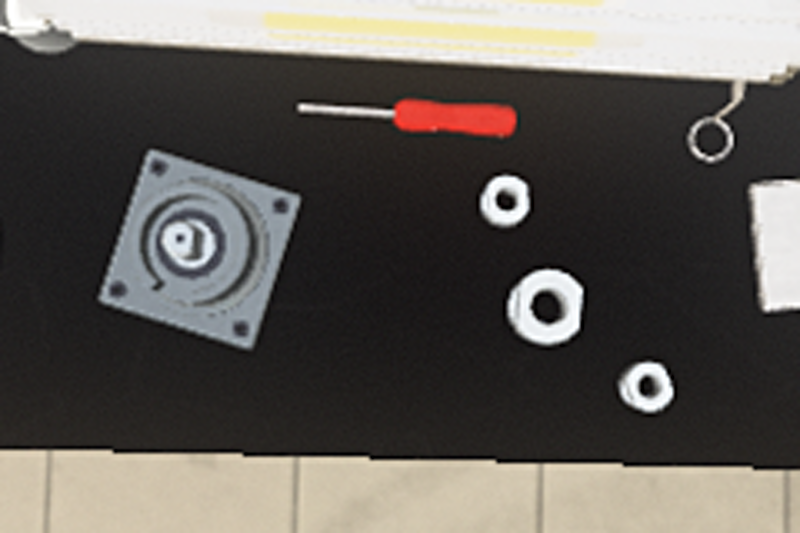

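View pics/sidec.png

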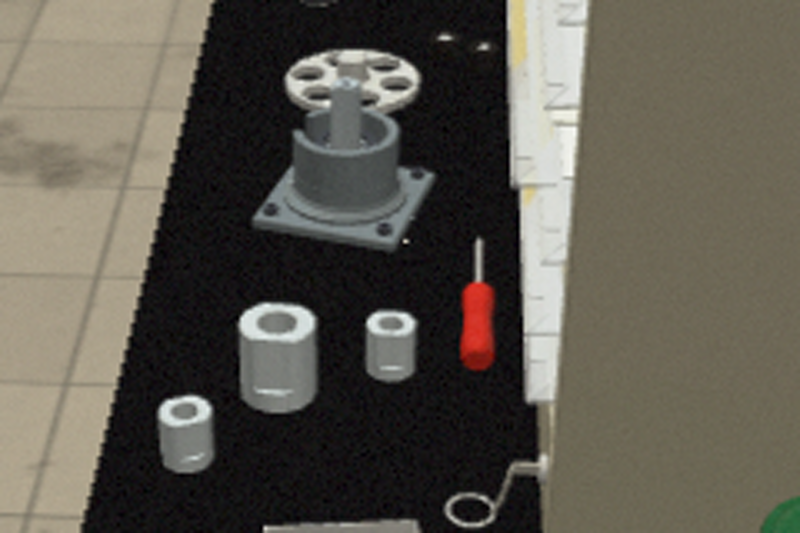

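The top crop shows three candidates for the hub: (323,242), which is the largest; (311,210), small; and (354,266), small. I choose (323,242), which is also the biggest in the side crop at (264,257). The housing is at about (216,222). Its slot appears to open lower-left in the top view.

```bash
cat >> h.py <<'E'
def top_circle(p,name,pick,z):
    r=[r for r in cut_out(name,p)]
    return r
from scipy.spatial.transform import Rotation as R
def tool(s): return R.from_euler('xyz',s["tcp_rot"]).as_matrix(), np.array(s["eef_pos"])
def totool(X,s):
    M,o=tool(s); return M.T@(np.array(X)-o)
E
python3 - <<'E'
from h import *
s=state(); t=read_camera("top"); d=read_camera("side"); w=read_camera("wrist")
print("shaft end top", at_z(t,216,221.5,108), at_z(t,160+187/3.333,150+240/3.333,108)); print("foot ctr",at_z(t,160+199/3.333,150+250/3.333,10))
c=[(152,152),(300,195),(252,348),(100,300)]
for u,v in c: print(at_z(t,160+u/3.333,150+v/3.333,10).round(1))
print("hub",at_z(t,160+549/3.333,150+307/3.333,56).round(1))
print("side shaft",at_z(d,180+347/3.333,150+83/3.333,108).round(1),"side hub",at_z(d,180+278/3.333,150+322/3.333,56).round(1))
M,o=tool(s);E=np.array(w["extrinsics"]);print("cam in tool",(M.T@(E[:3,3]-o)).round(1),(M.T@-E[:3,2]).round(3)); print(M.round(3).tolist())
E
```

```text
shaft end top [514.48366947 133.81308933 108.        ] [513.38058535 133.54449476 108.        ]
foot ctr [512.866473   138.68368749  10.        ]
[582.5 174.8  10. ]
[553.9  67.6  10. ]
[444.1  98.7  10. ]
[475.6 208.2  10. ]
hub [ 476.7 -107.7   56. ]
side shaft [519.6 132.7 108. ] side hub [ 482.6 -111.6   56. ]
cam in tool [ 6.580e+01 -1.000e-01 -1.458e+02] [-0.237 -0.     0.971]
[[-0.896, 0.444, 0.0], [0.444, 0.896, 0.0], [-0.0, 0.0, -1.0]]
```

jog_arm --motion '[[[-40,-28,0],0],[[-80,-56,0],0],[[-120,-84,0],0],[[-160,-112,0],0],[[-200,-138,0],0]]'

```text
t: 1.4
eef_pos: [395.8, 345.9, 239.9]
tcp_rot: [3.141, 0.0, 2.682]
ft_force: [0.9, 0.5, -0.7]
opening: 0.999
grip_force: 0.0
```

jog_arm --motion '[[[-41,-28,0],0],[[-82,-56,0],0],[[-123,-84,0],0],[[-164,-112,0],0],[[-205,-138,0],0]]'

```text
t: 1.9
eef_pos: [518.5, 131.0, 239.9]
tcp_rot: [3.141, 0.0, 2.682]
ft_force: [0.7, 1.0, 0.3]
opening: 0.998
grip_force: 0.0
```

jog_arm --motion '[[[0,0,0],0],[[0,0,0],0]]'

```text
t: 2.1
eef_pos: [518.0, 132.2, 239.5]
tcp_rot: [3.142, -0.0, 2.679]
ft_force: [0.2, -0.9, 0.2]
opening: 0.999
grip_force: 0.0
```

```bash
python3 - <<'E'
from h import *
w=read_camera("wrist"); cv2.imwrite("pics/w1.png",w["img"]); s=state()
print(s["t"],s["eef_pos"],s["tcp_rot"])
for o in("housing","shaft","shaft_flat"):
    for r in cut_out(o,w): print(o,round(r["p"],2),r["box"])
print(proj(w,[517,133,108]),proj(w,[514,136,68]))
E
```

```text
2.15 [517.52786447 133.14750352 239.54547497] [ 3.14155287e+00 -4.27097227e-04  2.68107884e+00]
housing 0.84 [221.9, 115.4, 347.9, 238.5]
shaft 0.7 [268.2, 170.9, 303.0, 216.2]
shaft_flat 0.89 [267.7, 169.1, 304.9, 217.9]
[280.09683789 204.70031546] [281.56478365 189.97229149]
```

View pics/w1.png

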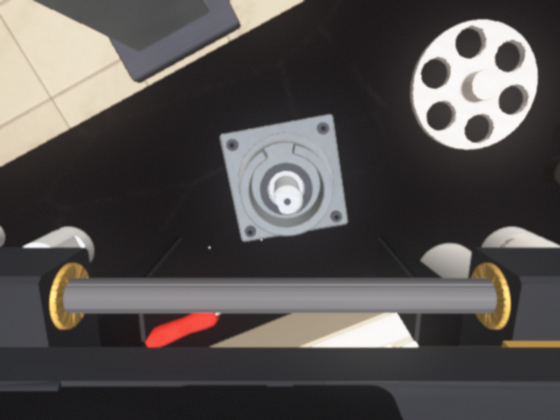

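The wrist view shows the housing centred near (285,180), with the wall's slot at the top near (281,150). The shaft end is at (288,200). I need a zoom to see the flat.

```bash
python3 - <<'E'
from h import *
a=cv2.imread("pics/w1.png")[130:230,225:350]; cv2.imwrite("pics/w1c.png",cv2.resize(a,(750,600),interpolation=2))
E
```

```text
(no output)
```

View pics/w1c.png

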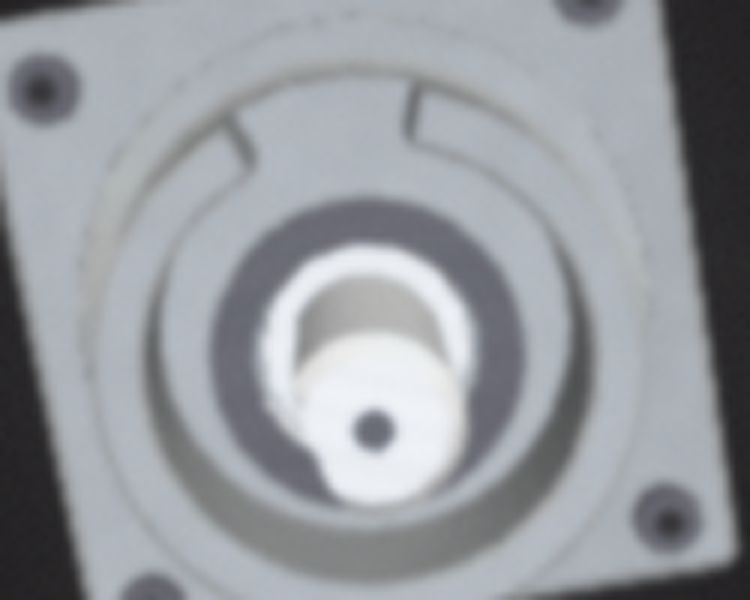

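The shaft end's centre mark is at (287.5,201.7). The slot's inner corners are at about (267,157.5) and (293.3,153). The flat shows as a cut edge on the lower left of the end face, from roughly (273.7,197) to (280,209).

```bash
python3 - <<'E'
from h import *
# recompute using a fresh picture (arm unmoved)
w=read_camera("wrist"); s=state()
g=lambda u,v,z: at_z(w,225+u/6,130+v/6,z)
c=g(375,430,108); print("centre",c.round(1))
for z,pts in((68,[(235,118),(418,85),(252,165),(408,138)]),):
    P=[g(*p,z) for p in pts]; print(np.round(P,1).tolist())
    for a,b in((0,1),(2,3)):
        m=(P[a]+P[b])/2-c; print("width",np.linalg.norm(P[a]-P[b]).round(1),"slot dir by mid",np.arctan2(m[1],m[0]), "r",np.hypot(m[0],m[1]))
    n=P[3]-P[2]; print("by chord",np.arctan2(-n[0],n[1])%(2*np.pi))
cor=[g(-0,20,10)]
# flat: enlarge and rectify top face at z=107
big=np.zeros((600,600,3),np.uint8)
H=[];xs=[(-25,-25),(25,-25),(25,25),(-25,25)]
src=np.float32([proj(w,[c[0]+x,c[1]+y,108]) for x,y in xs]); dst=np.float32([(300+x*12,300-y*12) for x,y in xs])
im=cv2.warpPerspective(w["img"],cv2.getPerspectiveTransform(src,dst),(600,600),flags=2); cv2.imwrite("pics/rect.png",im)
print([proj(w,[c[0],c[1],z]).round(1) for z in (108,105,95,68)])
print(s["eef_pos"],s["tcp_rot"][2], totool(c,s))
E
```

```text
centre [516.7 141.2 108. ]
[[475.1, 140.1, 68.0], [482.5, 165.6, 68.0], [482.2, 139.2, 68.0], [488.6, 161.1, 68.0]]
width 26.6 slot dir by mid 2.843092038373922 r 39.64776599223393
width 22.7 slot dir by mid 2.8623845430481016 r 32.56057002261219
by chord 5.995155471348484
[array([287.5, 201.7]), array([287.4, 200.8]), array([287.2, 198.2]), array([286.5, 191.8])]
[517.27831596 134.1750245  239.75730539] 2.6835977361934624 [  3.62947674   5.98478021 131.75857005]
```

View pics/rect.png

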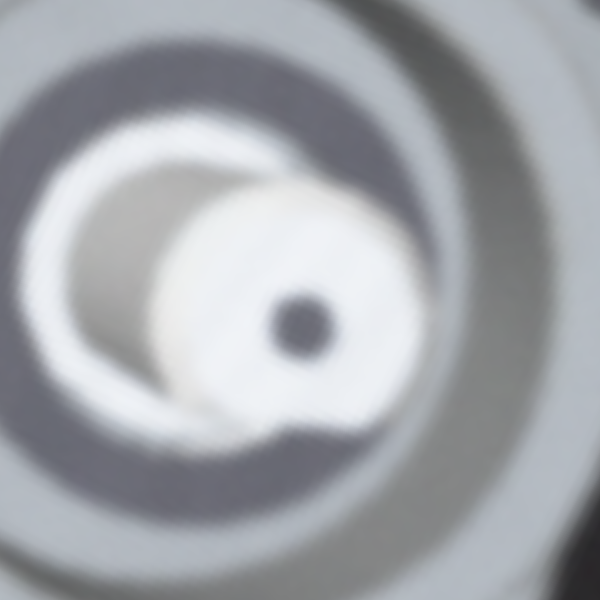

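In the rectified view the shaft's centre mark is at (302,326), which puts the axis at about (516.9,138.9). The flat's edge is the lower side at y≈432, so its normal points to world −y (about 4.71 rad). The slot direction is 2.853 rad and the foot edges agree. The shaft therefore needs about 1.85 rad clockwise.

```bash
python3 - <<'E'
from h import *
s=state(); t=read_camera("top")
print(s["joints"].round(3),s["tcp_rot"],s["eef_pos"], totool([516.9,138.9,101],s))
print("wall top-image",[at_z(t,160+u/3.333,150+v/3.333,0).round(0) for u,v in((50,45),(400,60),(790,75))])
E
```

```text
[ 0.13   0.362  1.78   0.     0.999 -0.983] [3.14137687e+00 8.22031264e-06 2.68359774e+00] [517.27831596 134.1750245  239.75730539] [  2.42961822   4.04080916 138.7581606 ]
wall top-image [array([661., 254.,   0.]), array([655.,  -1.,   0.]), array([ 650., -283.,    0.])]
```

jog_arm --motion '[[[2,4,25],-0.15],[[2,4,50],-0.3],[[2,4,70],-0.44],[[2,4,70],-0.46],[[2,4,70],-0.46]]'

```text
t: 2.9
eef_pos: [517.8, 138.0, 170.1]
tcp_rot: [3.142, -0.0, 3.14]
ft_force: [0.6, -0.8, 0.1]
opening: 0.998
grip_force: 0.0
```

```bash
python3 - <<'E'
from h import *
w=read_camera("wrist"); s=state(); print(s["eef_pos"],s["tcp_rot"])
c=np.array([516.9,138.9,108]);print(proj(w,c))
xs=[(-25,-25),(25,-25),(25,25),(-25,25)]
src=np.float32([proj(w,[c[0]+x,c[1]+y,108]) for x,y in xs]); dst=np.float32([(300+x*12,300-y*12) for x,y in xs])
im=cv2.warpPerspective(w["img"],cv2.getPerspectiveTransform(src,dst),(600,600),flags=2); cv2.imwrite("pics/rect2.png",im)
E
```

```text
[518.0812458  137.93782898 170.57367819] [3.14134983e+00 1.08275552e-03 3.13891319e+00]
[281.59085211 231.90953406]
```

View pics/rect2.png

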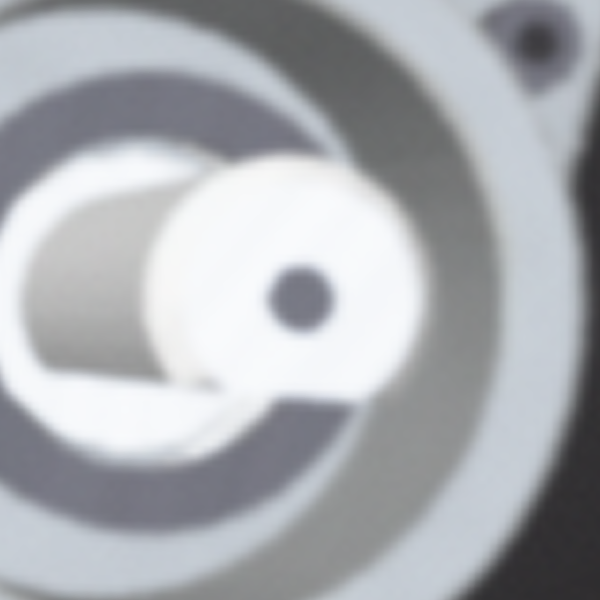

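The centre is confirmed at (302,298). The flat's edge tilts slightly, so its normal is about 4.64 rad and the grip needs +0.07 rad more.

jog_arm --motion '[[[1,1,30],0.07],[[1,1,60],0.07],[[1,1,69],0.07],[[1,1,69],0.07],[[1,1,69],0.07]]' --grip 0.7

```text
t: 3.45
eef_pos: [517.5, 138.7, 102.0]
tcp_rot: [3.141, 0.002, 3.071]
ft_force: [0.6, -0.5, -0.1]
opening: 0.638
grip_force: 0.0
```

jog_arm --motion '[[[0,0,0],0],[[0,0,0],0],[[0,0,0],0],[[0,0,0],0]]'

```text
t: 3.85
eef_pos: [516.9, 138.5, 101.0]
tcp_rot: [3.141, 0.001, 3.072]
ft_force: [-0.1, -0.8, 0.2]
opening: 0.323
grip_force: 0.0
```

jog_arm --motion '[[[0,2,0],0],[[0,2,0],0],[[0,2,0],0],[[0,2,0],0],[[0,2,0],0]]' --grip 1

```text
t: 4.35
eef_pos: [517.0, 141.2, 100.7]
tcp_rot: [3.141, 0.0, 3.072]
ft_force: [-0.1, 5.0, 1.4]
opening: 0.21
grip_force: 30.0
```

jog_arm --motion '[[[0,2,0],0],[[0,2,0],0],[[0,2,0],0]]'

```text
t: 4.65
eef_pos: [517.0, 141.4, 100.7]
tcp_rot: [-3.14, -0.0, 3.072]
ft_force: [-0.6, -11.8, 3.5]
opening: 0.207
grip_force: 30.0
```

```bash
python3 - <<'E'
from h import *
for i in range(2):
    read_camera("side");s=state();print(s["eef_pos"].round(2),s["tcp_rot"].round(3),s["ft_force"].round(1),s["moment"].round(2),s["opening"]*95,s["grip_force"],s["joints"].round(3))
E
```

```text
[517.03 141.37 100.73] [-3.14  -0.     3.072] [ -0.5 -11.6   2.4] [-1.98  0.    0.06] 19.4897082370321 30.000544307695236 [ 0.144  0.555  1.912 -0.002  0.675 -1.355]
[517.05 141.37 100.73] [-3.14  -0.     3.072] [ -0.6 -11.6   2.8] [-1.91  0.08  0.06] 19.671184099051537 30.000557772873435 [ 0.144  0.555  1.912 -0.002  0.675 -1.355]
```

Opening is about 19.6 mm, so the fingers are square on the flat. I'll relieve the lateral push and turn 1.79 rad clockwise.

jog_arm --motion '[[[0,-1.4,0],0],[[-0.2,-1.4,0],0.12],[[-0.5,-1.5,0],0.24],[[-0.7,-1.5,0],0.36],[[-0.9,-1.6,0],0.48]]'

```text
t: 5.25
eef_pos: [517.8, 140.8, 100.7]
tcp_rot: [-3.141, 0.0, 2.587]
ft_force: [-0.2, -2.9, 2.6]
opening: 0.209
grip_force: 30.0
```

jog_arm --motion '[[[-0.2,0,0],0.12],[[-0.5,-0.1,0],0.24],[[-0.7,-0.1,0],0.36],[[-0.9,-0.2,0],0.48],[[-1.1,-0.3,0],0.6]]'

```text
t: 5.75
eef_pos: [518.4, 139.8, 100.7]
tcp_rot: [-3.141, 0.0, 1.987]
ft_force: [-1.7, -4.1, 3.1]
opening: 0.21
grip_force: 30.0
```

jog_arm --motion '[[[-0.2,0,0],0.12],[[-0.5,-0.1,0],0.24],[[-0.7,-0.1,0],0.36],[[-0.9,-0.2,0],0.48],[[-1.1,-0.3,0],0.6]]'

```text
t: 6.25
eef_pos: [518.2, 138.6, 100.7]
tcp_rot: [-3.14, 0.001, 1.387]
ft_force: [-3.0, -3.6, 4.5]
opening: 0.208
grip_force: 30.0
```

jog_arm --motion '[[[-0.2,0,0],0.11],[[-0.2,0,0],0.11],[[-0.2,0,0],0.11],[[-0.2,0,0],0.11]]'

```text
t: 6.65
eef_pos: [518.2, 138.4, 100.7]
tcp_rot: [-3.14, 0.001, 1.282]
ft_force: [-4.2, -4.8, 5.0]
opening: 0.208
grip_force: 30.0
```

```bash
python3 - <<'E'
from h import *
w=read_camera("wrist");s=state();print(s["t"],s["eef_pos"].round(2),s["tcp_rot"].round(3),s["ft_force"].round(1),s["moment"].round(2),s["opening"]*95,s["grip_force"],s["joints"].round(3))
print("yerr to slot", s["tcp_rot"][2]-np.pi/2-(2.853-np.pi))
cv2.imwrite("pics/w3.png",w["img"])
for n in("hub","hub_screw"):
  t=read_camera("top")
  for r in cut_out(n,t): print(n,round(r["p"],2),r["box"],r["region"].sum())
E
```

```text
6.7 [518.16 138.38 100.71] [-3.140e+00  1.000e-03  1.282e+00] [-4.  -4.   4.5] [-0.81  0.61 -0.06] 19.90144967679949 30.000799301778898 [ 1.380e-01  5.550e-01  1.911e+00 -1.000e-03  6.770e-01  4.270e-01]
yerr to slot -0.00034225111103314276
hub 0.68 [348.5, 259.0, 363.6, 272.9] 186
hub 0.67 [316.4, 231.4, 335.0, 251.5] 262
hub 0.49 [307.1, 206.0, 316.7, 214.8] 93
hub_screw 0.82 [312.5, 230.4, 336.8, 253.4] 302
hub_screw 0.72 [345.6, 258.9, 360.1, 274.6] 160
hub_screw 0.64 [305.2, 204.7, 317.6, 216.8] 104
```

jog_arm --motion '[[[0,0,0],0],[[0,0,0],0],[[0,0,0],0],[[0,0,0],0],[[0,0,0],0]]' --grip 0.3

```text
t: 7.4
eef_pos: [518.8, 138.8, 100.6]
tcp_rot: [3.142, -0.0, 1.282]
ft_force: [-0.6, -0.7, 0.0]
opening: 0.574
grip_force: 0.0
```

jog_arm --motion '[[[0,0,-40],0],[[0,0,-80],0],[[0,0,-110],0]]'

```text
t: 7.7
eef_pos: [519.0, 138.8, 212.7]
tcp_rot: [3.14, -0.001, 1.282]
ft_force: [0.1, 0.5, -0.5]
opening: 0.697
grip_force: 0.0
```

```bash
python3 - <<'E'
from h import *
w=read_camera("wrist"); s=state(); print(s["eef_pos"],s["tcp_rot"])
c=np.array([516.5,139,108]);print(proj(w,c))
xs=[(-45,-45),(45,-45),(45,45),(-45,45)]
src=np.float32([proj(w,[c[0]+x,c[1]+y,108]) for x,y in xs]); dst=np.float32([(300+x*6.6,300-y*6.6) for x,y in xs])
im=cv2.warpPerspective(w["img"],cv2.getPerspectiveTransform(src,dst),(600,600),flags=2); cv2.imwrite("pics/rect3.png",im)
E
```

```text
[520.31592558 139.03761105 216.82839896] [ 3.13509239e+00 -3.07123231e-03  1.28198616e+00]
[275.3647838  215.95882943]
```

View pics/rect3.png

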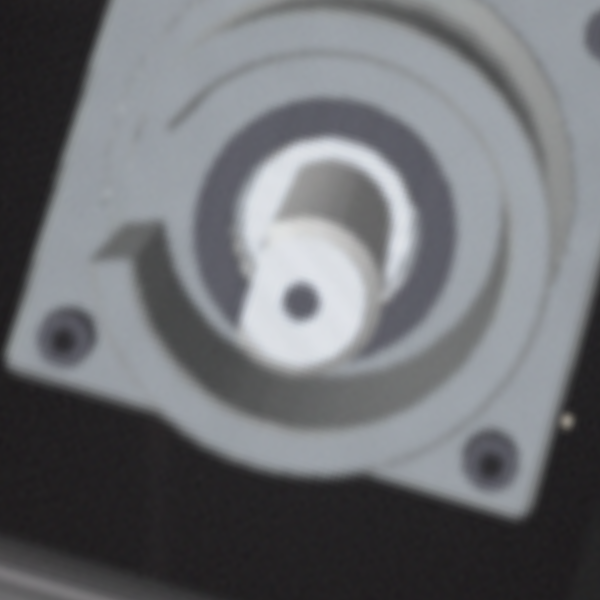

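The flat now faces left towards the slot: its edge runs (258,265) to (243,325), which gives a normal of about 2.88 rad. The axis mark at (302,300) confirms an axis of about (516.7,139). On to the hub.

jog_arm --motion '[[[-49,6,0],-0.14],[[-98,12,0],-0.28],[[-147,18,0],-0.42],[[-196,25,0],-0.56],[[-245,31,0],-0.7]]' --grip 0

```text
t: 8.25
eef_pos: [482.4, -83.3, 210.6]
tcp_rot: [3.141, 0.0, 1.946]
ft_force: [-0.2, -0.6, -0.8]
opening: 0.989
grip_force: 0.0
```

jog_arm --motion '[[[0,0,0],-0.14],[[0,0,0],-0.28],[[0,0,0],-0.42],[[0,0,0],-0.56],[[0,0,0],-0.7]]'

```text
t: 8.75
eef_pos: [482.8, -81.8, 210.4]
tcp_rot: [3.142, -0.0, 2.646]
ft_force: [0.1, 0.0, 1.1]
opening: 1.002
grip_force: 0.0
```

jog_arm --motion '[[[0,0,0],-0.14],[[0,0,0],-0.28],[[0,0,0],-0.42],[[0,0,0],-0.46],[[0,0,0],-0.46]]'

```text
t: 9.25
eef_pos: [482.9, -81.7, 210.4]
tcp_rot: [3.141, -0.0, 3.101]
ft_force: [-1.0, -0.1, -0.2]
opening: 1.002
grip_force: 0.0
```

```bash
python3 - <<'E'
from h import *
read_camera("side");w=read_camera("wrist");s=state();print(s["t"],s["eef_pos"].round(2),s["tcp_rot"].round(3),s["joints"].round(3))
for n in("hub","hub_screw"):
  for r in cut_out(n,w): print(n,round(r["p"],2),r["box"],r["region"].sum())
p=proj(w,[478,-109,56]); print(p)
u,v=int(p[0]),int(p[1]); u=min(max(u,90),470);v=min(max(v,70),350)
cv2.imwrite("pics/hub.png",cv2.resize(w["img"][v-70:v+70,u-90:u+90],(770,600),interpolation=2)); print(u-90,v-70,770/180)
E
```

```text
9.35 [482.88 -81.68 210.52] [ 3.141 -0.     3.099] [-0.303  0.337  1.918  0.     0.887 -1.831]
hub 0.88 [271.6, 239.1, 302.0, 280.9] 1011
hub 0.81 [224.8, 163.3, 284.2, 231.4] 2641
hub 0.75 [144.1, 117.3, 192.0, 158.7] 1355
hub_screw 0.96 [225.2, 161.7, 282.8, 225.8] 2735
hub_screw 0.87 [149.1, 115.9, 191.4, 158.1] 1457
hub_screw 0.67 [271.1, 241.9, 299.4, 278.8] 1023
hub_screw 0.49 [428.1, 142.5, 560.0, 263.1] 11126
[247.07550364 195.71775038]
157 125 4.277777777777778
```

View pics/hub.png

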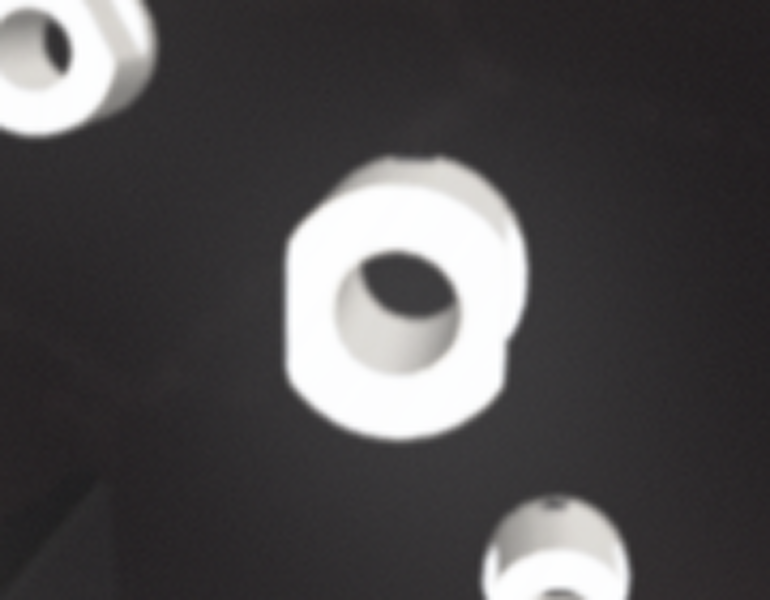

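The close crop shows the large hub with its top centre at (397,312) in the crop. The flats are near vertical at x≈287 and 505, aligned with the tool's y. A flattened notch on the foot's rim at about (410,157), towards world −x, looks like the screw.

```bash
python3 - <<'E'
from h import *
w=read_camera("wrist");s=state()
g=lambda u,v,z: at_z(w,157+u/4.2778,125+v/4.2778,z)
print("bore",g(397,313,56).round(1),"outer",g(396,310.5,56).round(1))
L=[g(287,245,56),g(287,372,56)];Rr=[g(505,240,56),g(505,382,56)]
for a,b in(L,Rr): d=a-b; print("flat dir",np.arctan2(d[1],d[0]))
print("width",np.linalg.norm((L[0]+L[1]-Rr[0]-Rr[1])/2))
print("notch",g(410,157,9).round(1), g(410,157,9)-g(397,313,56))
print(totool([*g(397,312,56)[:2],50],s))
E
```

```text
bore [ 480.2 -106.9   56. ] outer [ 479.7 -107.    56. ]
flat dir 3.0631379557175413
flat dir 3.0961353771224105
width 42.7202738187676
notch [ 455.  -106.1    9. ] [-25.23691805   0.72885362 -47.        ]
[  1.81358051 -25.26399339 160.58566289]
```

The notch is 25.2 mm from the axis at z = 9 mm, which matches the screw. The hub's yaw is about −0.06 rad. Gripping.

jog_arm --motion '[[[1,-13,30],0.02],[[2,-25,60],0.02],[[2,-25,100],0.02],[[2,-25,140],0.02],[[2,-25,160],0.02]]'

```text
t: 10.0
eef_pos: [478.9, -106.4, 48.0]
tcp_rot: [3.141, -0.003, 3.08]
ft_force: [0.6, -0.8, 0.6]
opening: 1.0
grip_force: 0.0
```

jog_arm --motion '[[[0,0,0],0],[[0,0,0],0],[[0,0,0],0],[[0,0,0],0],[[0,0,0],0]]' --grip 1

```text
t: 10.5
eef_pos: [480.3, -106.7, 51.6]
tcp_rot: [-3.141, 0.002, 3.081]
ft_force: [-0.3, -0.0, -0.7]
opening: 0.635
grip_force: 0.0
```

jog_arm --motion '[[[0,0,0],0],[[0,0,0],0],[[0,0,0],0],[[0,0,0],0]]'

```text
t: 10.9
eef_pos: [480.0, -106.6, 50.9]
tcp_rot: [-3.142, 0.0, 3.081]
ft_force: [-0.5, 0.4, 5.3]
opening: 0.444
grip_force: 29.9
```

```bash
python3 - <<'E'
from h import *
w=read_camera("wrist");s=state();print(s["t"],s["eef_pos"].round(2),s["tcp_rot"].round(3),s["ft_force"].round(1),s["moment"].round(2),s["opening"]*95,s["grip_force"])
M,o=tool(s)
# bore centre from picture: show hub top
c=np.array([480,-107,56]);p=proj(w,c);print(p)
cv2.imwrite("pics/hub2.png",cv2.resize(w["img"][max(0,int(p[1])-110):int(p[1])+80,int(p[0])-125:int(p[0])+125],(780,593),interpolation=2))
E
```

```text
10.95 [ 479.98 -106.62   50.84] [-3.142  0.     3.081] [-0.7 -0.2  4.6] [0.09 0.11 0.05] 41.76645605809393 29.89689588546753
[279.42152523 282.34275175]
```

The flats are gripped at 41.8 mm. I'll lift and carry the hub to above the shaft.

jog_arm --motion '[[[0,0,-25],0],[[0,0,-60],0],[[0,0,-95],0],[[0,0,-125],0],[[0,0,-130],0]]'

```text
t: 11.45
eef_pos: [480.7, -106.8, 183.2]
tcp_rot: [-3.14, 0.004, 3.081]
ft_force: [0.5, 0.9, -2.6]
opening: 0.439
grip_force: 29.9
```

jog_arm --motion '[[[-2,25,0],0.04],[[-5,60,0],0.08],[[-8,95,0],0.12],[[-11,130,0],0.16],[[-14,165,0],0.2]]'

```text
t: 11.95
eef_pos: [503.4, 58.6, 179.2]
tcp_rot: [-3.141, -0.002, 2.879]
ft_force: [-0.1, -0.2, -2.8]
opening: 0.443
grip_force: 29.9
```

```bash
python3 - <<'E'
from h import *
for i in range(3): w=read_camera("wrist")
s=state();print(s["t"],s["eef_pos"].round(2),s["tcp_rot"].round(3),s["ft_force"].round(1),s["opening"]*95,s["grip_force"])
M,o=tool(s); c=o+M@np.array([0,0,-6.]); p=proj(w,c); print(p)
x0,y0=int(p[0])-60,int(p[1])-70; print(x0,y0)
cv2.imwrite("pics/held.png",cv2.resize(w["img"][y0:y0+100,x0:x0+130],(780,600),interpolation=2))
for r in cut_out("hub",w): print(round(r["p"],2),r["box"])
print(totool([516.5,139.1,s["eef_pos"][2]],s), s["tcp_rot"][2]-2.853)
E
```

```text
12.1 [503.45  58.8  179.22] [-3.141e+00 -2.000e-03  2.883e+00] [-0.4 -0.8 -2.1] 41.86220508722933 29.90135818719864
[276.5500153 283.5412577]
216 213
0.8 [228.7, 199.0, 334.5, 339.1]
0.7 [1.3, 165.4, 17.6, 202.2]
[ 7.87691684e+00  8.09695653e+01 -1.59201737e-02] 0.03049648066975852
```

View pics/held.png

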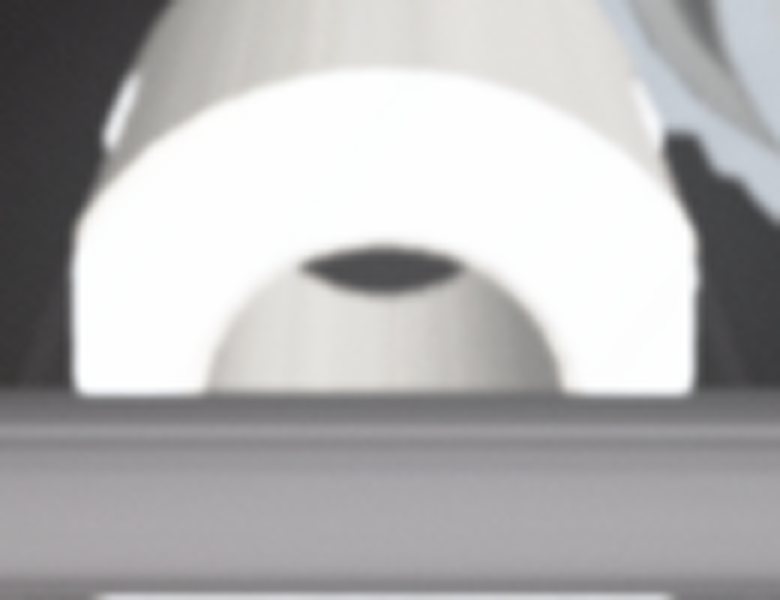

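The held hub is upright, with its bore centred at about (385,420) in the crop, in line with the tool. Now I'll align it over the shaft.

jog_arm --motion '[[[3,30,0],0.02],[[6,60,0],0.03],[[8,80,0],0.03],[[8,81,0],0.03],[[8,81,0],0.03]]'

```text
t: 12.65
eef_pos: [516.9, 136.7, 180.0]
tcp_rot: [-3.141, -0.001, 2.851]
ft_force: [-0.4, -0.0, -2.4]
opening: 0.441
grip_force: 29.9
```

jog_arm --motion '[[[0,0,8],0],[[0,0,16],0],[[0,0,18],0],[[0,0,20],0],[[0,0,22],0]]'

```text
t: 13.15
eef_pos: [517.2, 137.4, 158.5]
tcp_rot: [3.141, 0.0, 2.85]
ft_force: [0.1, -0.1, -2.3]
opening: 0.443
grip_force: 29.9
```

```bash
cat > q.py <<'E'
from h import *
read_camera("wrist"); s=state();print(round(float(s["t"]),2),s["eef_pos"].round(2),s["tcp_rot"].round(3),"F",s["ft_force"].round(1),"M",s["moment"].round(2),s["opening"]*95,s["grip_force"].round(1))
M,o=tool(s); print("F tool",(M.T@s["ft_force"]).round(1),"to axis",totool([516.5,139.1,100.85],s).round(2),"yaw err",(s["tcp_rot"][2]-2.853).round(3))
E
python3 q.py
```

```text
Traceback (most recent call last):
  File "q.py", line 2, in <module>
    read_camera("wrist"); s=state();print(round(float(s["t"]),2),s["eef_pos"].round(2),s["tcp_rot"].round(3),"F",s["ft_force"].round(1),"M",s["moment"].round(2),s["opening"]*95,s["grip_force"].round(1))
                                                                                                                                                                                 ^^^^^^^^^^^^^^^^^^^^^
AttributeError: 'float' object has no attribute 'round'
```

jog_arm --motion '[[[1.2,1.4,0],0],[[1.2,1.4,0],0],[[1.2,1.4,3],0],[[1.2,1.4,5],0]]'

```text
t: 13.6
eef_pos: [516.3, 139.3, 153.5]
tcp_rot: [3.141, 0.0, 2.851]
ft_force: [-0.2, -0.2, -1.6]
opening: 0.444
grip_force: 29.9
```

```bash
sed -i 's/,s\["grip_force"\].round(1)//' q.py; python3 q.py
```

```text
13.65 [516.21 139.24 153.17] [-3.142 -0.     2.851] F [-0.6 -0.2 -2.5] M [-0.    0.02 -0.03] 42.11451914597116
F tool [ 0.5 -0.4  2.5] to axis [-3.400e-01 -4.000e-02  5.232e+01] yaw err -0.002
```

jog_arm --motion '[[[0,0,2],0],[[0,0,4],0],[[0,0,6],0],[[0,0,8],0],[[0,0,10],0]]'

```text
t: 14.15
eef_pos: [516.4, 139.2, 143.5]
tcp_rot: [3.142, -0.0, 2.851]
ft_force: [-0.6, 0.1, -2.1]
opening: 0.438
grip_force: 29.9
```

```bash
python3 q.py
```

```text
14.2 [516.25 139.21 143.2 ] [-3.141 -0.     2.85 ] F [ 0.  -0.5 -3.1] M [-0.01 -0.03 -0.01] 41.63954999920977
F tool [-0.2 -0.5  3.1] to axis [-2.900e-01 -3.000e-02  4.234e+01] yaw err -0.003
```

The screw has passed the shaft end with no resistance. Continuing down to the spring ring.

jog_arm --motion '[[[0,0,7],0],[[0,0,14],0],[[0,0,21],0],[[0,0,27],0],[[0,0,31],0]]'

```text
t: 14.7
eef_pos: [516.2, 139.2, 111.8]
tcp_rot: [-3.141, -0.001, 2.851]
ft_force: [-0.5, -0.8, -2.6]
opening: 0.446
grip_force: 29.9
```

jog_arm --motion '[[[0,0,2],0],[[0,0,4],0],[[0,0,6],0],[[0,0,8],0],[[0,0,10],0]]'

```text
t: 15.2
eef_pos: [516.5, 139.2, 103.2]
tcp_rot: [3.141, 0.001, 2.851]
ft_force: [-3.7, -0.2, 7.6]
opening: 0.441
grip_force: 29.9
```

```bash
python3 q.py
```

```text
15.25 [516.44 139.25 102.94] [3.141e+00 1.000e-03 2.851e+00] F [-2.7  0.2  7.6] M [-0.1   0.49 -0.01] 41.692790988555814
F tool [ 2.6 -0.6 -7.6] to axis [-0.1  -0.13  2.09] yaw err -0.002
```

jog_arm --motion '[[[0,0,0.7],0],[[0,0,1.4],0],[[0,0,2.1],0],[[0,0,2.8],0],[[0,0,2.8],0]]'

```text
t: 15.75
eef_pos: [516.4, 139.2, 100.8]
tcp_rot: [3.141, 0.001, 2.851]
ft_force: [-3.6, -1.1, 13.0]
opening: 0.44
grip_force: 29.9
```

```bash
python3 q.py
```

```text
15.8 [516.46 139.24 100.84] [3.141e+00 1.000e-03 2.851e+00] F [-5.2 -0.8 12. ] M [-0.26  0.78 -0.03] 41.96477504778014
F tool [  4.8  -2.2 -12. ] to axis [-0.08 -0.12 -0.01] yaw err -0.002
```

jog_arm --motion '[[[0,0,0.5],0],[[0,0,1],0],[[0,0,1],0],[[0,0,1],0]]'

```text
t: 16.2
eef_pos: [516.5, 139.2, 100.8]
tcp_rot: [3.141, 0.002, 2.851]
ft_force: [-7.3, -1.9, 24.3]
opening: 0.443
grip_force: 29.9
```

```bash
python3 q.py; python3 q.py
```

```text
16.25 [516.5  139.25 100.76] [3.141e+00 2.000e-03 2.851e+00] F [-7.3 -2.  24.4] M [-0.39  1.46 -0.02] 41.69148587206307
F tool [  6.3  -4.  -24.4] to axis [-0.05 -0.14 -0.09] yaw err -0.002
16.3 [516.46 139.24 100.75] [3.141e+00 1.000e-03 2.851e+00] F [-7.4 -1.6 24.5] M [-0.42  1.39  0.  ] 41.86533888956531
F tool [  6.6  -3.6 -24.5] to axis [-0.08 -0.12 -0.1 ] yaw err -0.002
```

The hub hit a hard stop at exactly the home height (TCP 100.8) and the force is stable. One last check from the side.

```bash
python3 - <<'E'
from h import *
d=read_camera("side"); p=proj(d,[516.5,139,94]).astype(int)
cv2.imwrite("pics/fin.png",cv2.resize(d["img"][p[1]-40:p[1]+50,p[0]-60:p[0]+60],(800,600),interpolation=2)); print(p)
E
```

```text
[282 178]
```

View pics/fin.png

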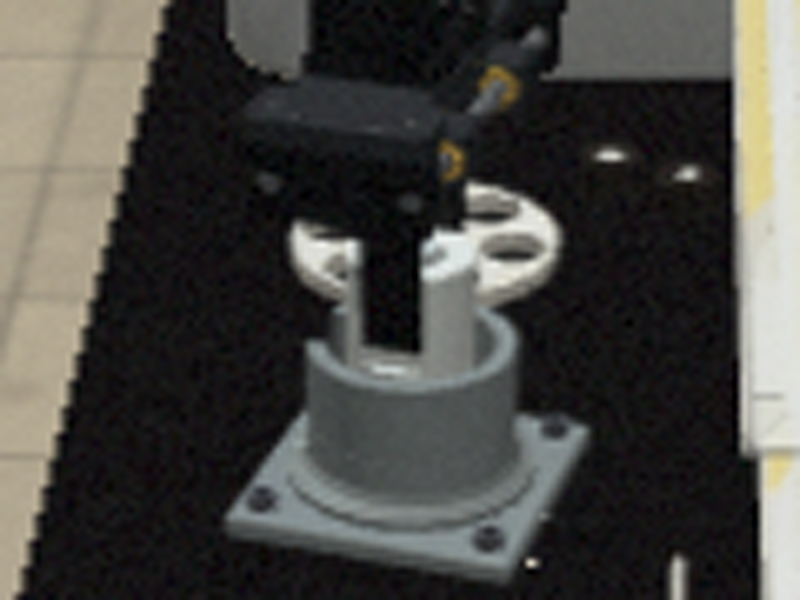

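The side view shows the hub seated in the housing at about (285,180), with the fingers still on its flats above the rim and the holder and driver undisturbed.

```bash
python3 -c "from cell import job_done; print(job_done())"
```

```text
the job is handed in; nothing more can be done
None
```

I turned the shaft's flat to the slot, fitted the largest hub with its screw towards the slot, pressed it down to a hard stop at the home height, and handed the job in while still gripping it with about 24 N of push.

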